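# Push the loaded draining tray up to the sink

### The job

The food box with the blue lid stands between the draining tray and the sink: first push it back along the worktop until it sits flat against the tiled upstand. Then push the loaded tray along the worktop until its front end is flush against the edge of the sink rim, with its spout out over the bowl. Only push, lift nothing; the glasses stay standing on the tray, and everything else stays where it is.

Things in the scene. Friction and masses are not known exactly. Their poses are not given: they have to be found in the camera images.
- tray: pale green draining tray, flat underside, about 0.9 kg with its load; 180 mm (x) by 260 mm (y), 25 mm tall, walls 4 mm; origin: centre of underside, z up. A spout 50 mm wide sticks out 45 mm from its +y end, underside 13 mm up. Its -y end is a plain upright wall 130 mm from the origin, the load stands 45 mm or more inside it. Starts spout towards the sink (+y), yaw up to 0.2 rad.
- tray_front (a point): middle of the outer face of the tray's +y end (the spout's end), at the underside; this face meets the sink rim
- spout_tip (a point): middle of the spout's outer lip, on the channel's floor, 16 mm above the tray's underside
- food_box: white food box with a blue lid, 115 x 115 mm over the lid (body 109 mm), 62 mm tall; the lid's upright edge, from 48 to 62 mm, is met first by an upright finger or the upstand; 0.28 to 0.56 kg; origin at the centre of its underside, z up, x axis away from the robot, turned up to 0.2 rad. Starts between the tray and the sink.
- sink_edge (a point): point on the right-hand (-y) outer edge of the white sink's rim, at worktop height, axes as the world's. The edge runs straight along x from 170 mm nearer the robot to 220 mm farther; the rim is a fixed step 8 mm high and 35 mm wide, then the bowl, 280 mm in x (140 mm to each side of this point), 400 mm in y. A tap 235 mm tall stands behind the bowl.
- upstand_foot (a point): point at the foot of the upright face of the white-tiled upstand that closes the worktop at the back; the face is square to x, runs along y behind the whole worktop, 70 mm high, fixed. Axes as the world's.
- tumbler_a: clear tumbler turned upside down, 68 mm across, 95 mm tall, standing on the tray (floor 4 mm thick); origin at the centre of its lower end, z up
- tumbler_b: amber tumbler turned upside down, 68 mm across, 95 mm tall, standing on the tray (floor 4 mm thick); origin at the centre of its lower end, z up
- drain_mug: green glass mug turned upside down, 76 mm across, 85 mm tall, its handle reaching 67 mm from its axis towards the tray's plain end, standing on the tray (floor 4 mm thick); origin at the centre of its lower end, z up
- drain_jar: clear jar turned upside down, 74 mm across, 80 mm tall, standing on the tray (floor 4 mm thick); origin at the centre of its lower end, z up
- bottle_blue: blue washing-up bottle with a yellow cap, 64 mm across, 190 mm tall; loose bystander; origin at the centre of its underside
- bottle_green: green washing-up bottle with a red cap, 60 mm across, 180 mm tall; loose bystander; origin at the centre of its underside
- red_mug: red mug, 76 mm across, 90 mm tall, with a handle; loose bystander; origin at the centre of its underside
- saucepan: dark saucepan, 166 mm across, 85 mm tall, its black handle 140 mm long and up to 95 mm high; loose bystander; origin at the centre of its underside
- scourer: red scourer with a yellow stripe, 65 x 100 x 25 mm; loose bystander; origin at the centre of its underside

How it is judged (in metres and radians):
On the way, in this order (a step that is already met when the one before it is completed fails the run):
1. the food box has been pushed flat against the tiled upstand (x of food_box in the frame of upstand_foot above -0.0655 m and angle between the x axis of food_box and the x axis of upstand_foot, either way round below 0.07 rad and height (world z) of food_box below 0.004 m and angle between food_box's own z axis and vertical below 0.05 rad), for 0.2 s.
2. the tray has been pushed flush against the sink rim, its spout over the bowl (y of tray_front in the frame of sink_edge between -0.006 and 0.006 m and angle between the y axis of tray and the y axis of sink_edge, either way round below 0.05 rad and y of spout_tip in the frame of sink_edge above 0.036 m and x of spout_tip in the frame of sink_edge between -0.11 and 0.11 m and height (world z) of tray below 0.004 m and angle between tray's own z axis and vertical below 0.03 rad), for 0.2 s.
At the end, for the whole second after the job is handed in: Box on the worktop, lid edge within 8 mm of the upstand, square within 0.07 rad; tray flat, spout end within 6 mm of the sink rim edge, square within 0.05 rad, spout tip over 36 mm past the edge and within 110 mm sideways of the edge point; the four things upright on the tray; all at rest (all of step 1 and all of step 2 and angle between each of tumbler_a, tumbler_b, drain_mug, drain_jar's own z axis and vertical below 0.08 rad and z of each of tumbler_a, tumbler_b, drain_mug, drain_jar in the frame of tray below 0.009 m and horizontal distance between each of tumbler_a, tumbler_b, drain_mug, drain_jar and tray below 0.13 m and linear speed of each of tray, food_box, tumbler_a, tumbler_b, drain_mug, drain_jar below 0.01 m/s); the robot touches nothing.
It fails at once if the tray is lifted or tipped (height (world z) of tray above 0.01 m or angle between tray's own z axis and vertical above 0.1 rad).
It fails at once if the food box is lifted or tipped (height (world z) of food_box above 0.012 m or angle between food_box's own z axis and vertical above 0.25 rad).
It fails at once if something on the tray is lifted off it or topples (z of any of tumbler_a, tumbler_b, drain_mug, drain_jar in the frame of tray above 0.025 m or angle between any of tumbler_a, tumbler_b, drain_mug, drain_jar's own z axis and vertical above 0.4 rad).
It fails at once if a bystander is moved more than 25 mm or knocked over (distance of any of bottle_blue, bottle_green, red_mug, saucepan, scourer from where it was at the start of the episode above 0.025 m or angle between any of bottle_blue, bottle_green, red_mug, saucepan, scourer's own z axis and vertical above 0.3 rad).
It also fails if it takes over 69 s, if anything falls off the work surface, if the arm or the gripper's body presses on something with over 40 N, if the wrist force passes 120 N, or if a joint passes its speed limit or range.

### The arm

A 6-joint arm with a two-finger parallel gripper is mounted at the origin on the work surface. World frame = base frame: x ahead of the robot, y to its left, z up, the work surface at z = 0. Lengths are in mm, angles in rad, forces in N, time in s.
With the tool pointing down it reaches from about 275 to 725 mm from the base axis. Payload 5.6 kg.
Tool frame: the origin (TCP) lies at the very end of the fingers, on their centre line; the grasp point (between the pads) lies 19 mm behind it; z points along the fingers, y is the line along which they close (so a half turn about z gives the same grasp; the last joint's range is limited). The gripper opens to 85 mm and grips with 20 to 120 N. Pads are 22 mm wide; open, the fingers measure 114 mm over their backs; the gripper's body (76 mm by 85 mm) begins 54 mm behind the grasp point. The pads swing forward as they close: fully open they stand 13 mm farther back than shut.
Start: joints at [1.623, 0.255, 0.108, 0, -1.424, -0.285], TCP at [126.859, 535.163, 231.283] pointing down, gripper open.
Joint ranges: [-2.95, 2.95], [-1.21, 1.97], [-1.09, 1.5], [-2.87, 1.71], [-2.94, -0.07], [-3.05, 3.05]. Speed limits (rad/s): [2.57, 2.57, 3.14, 3.14, 3.14, 3.14].

### API

Orientations are given as a unit quaternion [x, y, z, w].
In Python, from station import env gives the robot as it stands.
- The arm moves only by the shell command python3 -m inch 'ROWS'. ROWS is a JSON object of lists of equal length, an entry for each row: "gripper": the closure, from 0 (fully open) to 1 (shut); "linear": the shift along the tool's x, y, z normalised to -1 to 1, where 1 is 0.4 m, a list of three; "turn": the turn about the tool's z normalised to -1 to 1, where 1 is pi rad. A call has 1 to 8 rows; each row is the pose to reach, as a shift and turn from the pose commanded when the call began, along the tool's axes at that moment, turning the shorter way round; what a row does not reach only later rows make up. A row lasts 1/10 s, in which the tool goes at most 50 mm and 8.59 degrees, less where a joint would pass 70% of its speed; a pose out of reach is approached as far as the arm can. A call with a number of a shift or a turn outside -1 to 1 is refused whole. A call with a gripper value outside its range is refused whole. The fingers move at their own pace and stop on an object; the grip force is fixed at half the most. Time passes only in rows, so rows that repeat a pose let the fingers close. It gives the time, the measured TCP pose, the force, the opening and the grip force at its end, in the units of the state.
- env.read_state(): the state, without advancing time (a new reading comes with each control period).
- env.snapshot(name): name is "scene" or "top" or "wrist"; returns the picture (400x640x3 uint8, red, green, blue); there is no depth.
- env.camera_info(name): a dict with "fx", "fy", "cx", "cy" (pixels), "rvec" (rotation vector, rad) and "tvec" (3), from world to camera coordinates, as OpenCV has them. Camera axes: x right, y down, z forward; pixel columns grow to the right and rows downward; lengths in mm; the calibration is good to about 2 mm. A picture is of the moment at which its call begins: read the wrist's pose just before it. camera_info takes no time and is no camera call; for the wrist camera it gives the pose at the moment of the call.
- env.sign_off(): hands the job in; it is judged then, once.
Trained networks look in the newest picture that a camera, given by its name, has taken for a name from the list of things; names that differ only in an ending like _2 or _b are one class to them, and where a whole thing is asked for, a point or a joint stands for the part that bears it (a point fixed in the world has none). Each returns a list of dicts, best first, with "conf" (0 to 1); they miss things now and then, are a little off and sometimes report something else, mostly with a low value. They report only what shows in the picture. A call takes as long as a camera call.
- env.recognise(thing, camera): "box" ([left, top, right, bottom] in pixels, round what is visible of it).
- env.regions_of(thing, camera): "mask" (400x640 bool, what is visible of it) and "box" ([left, top, right, bottom] in pixels, round what is visible of it).
The state is a dict: "t": time; "joint_pos": joint angles; "joint_vel": joint speeds; "effort": joint torques, N m; "ee_pos": TCP position; "eef_rot": TCP orientation; "force": force on the tool from outside, world axes, zero at the start; "wrist_torque": the same for the moment, N m; "opening": finger opening in mm; "grasp_force": force on a finger pad.
Only numpy, scipy, OpenCV 4.12 (cv2) and the standard library are available. Lean on these libraries where they do the work, as an engineer would, in place of code of your own. Each camera call takes 0.05 s, during which the arm holds its last target. There are 200 camera calls.

## Working session

There is one attempt and no reset: what is moved stays moved. The work goes in short steps, Python scripts to look and compute and a shell command to move; the robot and the scene stay as the last step left them, time stands still between calls to the robot, and variables do not carry over. Pictures are saved under pics/ and viewed, at most 12 in all, crops included, and the job is handed in when it is done.

```bash
ls; mkdir -p pics
cat > h.py <<'E'
import numpy as np, cv2
from station import env
def cam(n):
    c=env.camera_info(n);K=np.array([[c['fx'],0,c['cx']],[0,c['fy'],c['cy']],[0,0,1.]])
    return K,np.array(c['rvec'],float),np.array(c['tvec'],float)
def ray(n,uv,z,C=None):
    K,r,t=C or cam(n);R=cv2.Rodrigues(r)[0];o=-R.T@t
    d=(R.T@np.linalg.inv(K)@np.c_[np.atleast_2d(uv),np.ones(len(np.atleast_2d(uv)))].T).T
    return o+d*((z-o[2])/d[:,2])[:,None]
def proj(n,P,C=None):
    K,r,t=C or cam(n);return cv2.projectPoints(np.array(P,float).reshape(-1,3),r,t,K,None)[0][:,0]
E
python3 - <<'E'
from h import *
for n in ("scene","top"):
    im=env.snapshot(n);cv2.imwrite(f"pics/{n}0.png",im[...,::-1])
    K,r,t=cam(n);R=cv2.Rodrigues(r)[0];print(n,-R.T@t,K[0,0])
    for th in ("tray","food_box","bottle_blue","bottle_green","red_mug","saucepan","scourer","tumbler_a","drain_mug","drain_jar"):
        for q in env.recognise(th,n)[:2]: 
            b=q['box'];print(th,round(q['conf'],2),np.round(b),np.round(ray(n,[(b[0]+b[2])/2,(b[1]+b[3])/2],30))[0])
print(env.read_state())
E
```

```text
pics
scene [1189.04714717 -953.44403181 1184.89305884] 511.39235822539877
tray 0.77 [254. 173. 352. 238.] [ 516. -136.   30.]
food_box 0.82 [353. 136. 398. 176.] [559. 194.  30.]
bottle_blue 0.63 [320. 227. 343. 282.] [ 697. -229.   30.]
bottle_green 0.76 [373. 183. 394. 231.] [709.  17.  30.]
red_mug 0.71 [333. 215. 367. 256.] [ 697. -140.   30.]
saucepan 0.9 [146. 252. 261. 326.] [ 506. -537.   30.]
scourer 0.6 [186. 229. 222. 258.] [ 393. -430.   30.]
tumbler_a 0.76 [318. 165. 344. 205.] [528. -11.  30.]
tumbler_a 0.71 [300. 156. 321. 183.] [432.   4.  30.]
drain_mug 0.67 [279. 170. 305. 207.] [ 444. -103.   30.]
drain_mug 0.37 [256. 165. 354. 240.] [ 512. -122.   30.]
drain_jar 0.86 [302. 184. 324. 217.] [ 527. -100.   30.]
top [ 463.92367099 -120.3626762  1390.81149202] 463.2149527564584
tray 0.65 [311. 233. 345. 259.] [ 450. -124.   30.]
tray 0.63 [261. 198. 365. 265.] [490. -80.  30.]
food_box 0.61 [195. 189. 239. 231.] [550. 203.  30.]
bottle_blue 0.6 [365. 141. 390. 168.] [ 722. -270.   30.]
bottle_green 0.68 [286. 140. 307. 167.] [722. -29.  30.]
bottle_green 0.26 [288. 206
[... 492 characters left out ...]
s': array([ 1.62258903e+00,  2.55092610e-01,  1.08183608e-01,  1.73731534e-06,
       -1.42388958e+00, -2.84593748e-01]), 'joint_vel': array([-1.65758980e-04,  2.24081380e-03,  7.74913568e-05, -1.69811750e-03,
        1.34713293e-04, -5.25712924e-05]), 'effort': array([-1.20798679e-03, -3.86409438e+01,  2.38064182e+01,  5.36811411e+00,
       -6.94016453e-04, -2.07920273e-06]), 'ee_pos': array([126.86584335, 535.15816341, 231.28081889]), 'eef_rot': array([ 9.93233120e-01, -1.16137720e-01,  1.03572229e-06,  9.66576305e-07]), 'force': array([-0.34190532, -0.73830966,  0.01588644]), 'wrist_torque': array([-0.01692321,  0.03427385,  0.04163482]), 'grasp_force': 0.0, 'opening': 85.13582538610686}
```

View pics/top0.png

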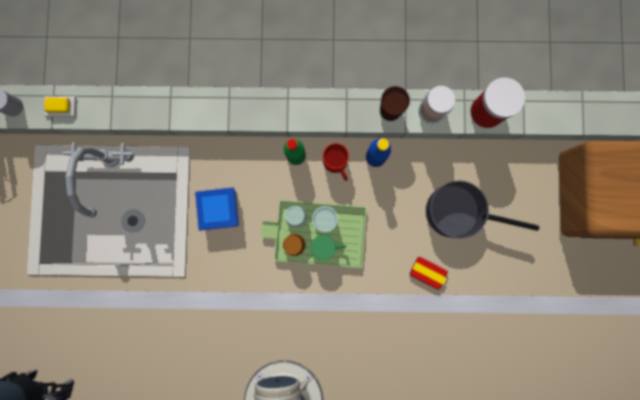

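View pics/scene0.png

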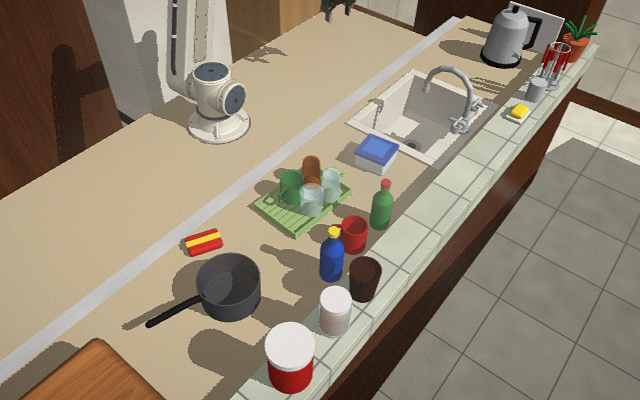

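Top view: box lid at about (217,209), tray about (275–366, 202–268) with spout at (270,231), sink edge at column ~188, upstand face at row ~135. The scene view agrees. Next I measure these precisely.

Run:
```python
from h import *
im=env.snapshot("top")
q=env.regions_of("food_box","top")[0]['mask'].astype(np.uint8)
hsv=cv2.cvtColor(im,cv2.COLOR_RGB2HSV)
lid=((hsv[...,0]>100)&(hsv[...,0]<125)&(hsv[...,1]>150)).astype(np.uint8);lid[:180]=0;lid[240:]=0;lid[:,:185]=0;lid[:,250:]=0
def rect(m,z):
    c=max(cv2.findContours(m,0,2)[0],key=cv2.contourArea)[:,0].astype(float)
    P=ray("top",c,z)[:,:2];r=cv2.minAreaRect(P.astype(np.float32));print(np.round(r[0]),np.round(r[1]),round(r[2],1))
rect(lid,62);rect(q,62)
for t in env.regions_of("tray","top"): print(t['conf'],t['box']);rect(t['mask'].astype(np.uint8),25)
g=((hsv[...,0]>35)&(hsv[...,0]<60)&(hsv[...,1]>60)&(hsv[...,2]>90)).astype(np.uint8);g[:190]=0;g[280:]=0;g[:,:250]=0;g[:,380:]=0
rect(g,25)
gc=cv2.morphologyEx(g,cv2.MORPH_CLOSE,np.ones((9,9)));rect(cv2.morphologyEx(gc,cv2.MORPH_OPEN,np.ones((21,21))),25)
gr=cv2.cvtColor(im,cv2.COLOR_RGB2GRAY).astype(int)
for r in (160,200,240,265): print(r,list(gr[r,180:197]))
for c in (200,220,260,400): print(c,list(gr[126:142,c]))
print(ray("top",[[188,r] for r in (150,270)],0),ray("top",[[220,135]],0),ray("top",[[220,132]],70))
cv2.imwrite("pics/c.png",cv2.resize(im[120:285,180:400],None,fx=3.6,fy=3.6,interpolation=cv2.INTER_CUBIC)[...,::-1])
```

```text
[554. 197.] [109. 111.] 7.1
[609. -92.] [ 681. 1877.] 0.0
0.69 [260.9, 198.4, 364.1, 265.9]
[489. -78.] [303. 180.] 86.0
[488. -79.] [305. 182.] 86.0
[ 480. -188.] [176.  85.] 0.3
160 [np.int64(200), np.int64(200), np.int64(200), np.int64(200), np.int64(200), np.int64(200), np.int64(198), np.int64(189), np.int64(163), np.int64(138), np.int64(139), np.int64(146), np.int64(148), np.int64(151), np.int64(149), np.int64(149), np.int64(153)]
200 [np.int64(201), np.int64(201), np.int64(201), np.int64(201), np.int64(201), np.int64(199), np.int64(186), np.int64(154), np.int64(133), np.int64(146), np.int64(162), np.int64(167), np.int64(167), np.int64(166), np.int64(156), np.int64(131), np.int64(98)]
240 [np.int64(201), np.int64(202), np.int64(202), np.int64(201), np.int64(193), np.int64(170), np.int64(147), np.int64(150), np.int64(163), np.int64(167), np.int64(167), np.int64(168), np.int64(168), np.int64(168), np.int64(168), np.int64(168), np.int64(168)]
265 [np.int64(202), np.int64(202), np.int64(202), np.int64(195), np.int64(177), np.int64(153), np.int64(149), np.int64(160), np.int64(166), n
[... 548 characters left out ...]
109), np.int64(110), np.int64(110), np.int64(110)]
260 [np.int64(180), np.int64(179), np.int64(178), np.int64(173), np.int64(155), np.int64(122), np.int64(91), np.int64(77), np.int64(76), np.int64(80), np.int64(92), np.int64(104), np.int64(110), np.int64(111), np.int64(111), np.int64(111)]
400 [np.int64(115), np.int64(115), np.int64(115), np.int64(115), np.int64(115), np.int64(111), np.int64(101), np.int64(86), np.int64(76), np.int64(72), np.int64(71), np.int64(78), np.int64(95), np.int64(106), np.int64(110), np.int64(111)]
[[735.04556797 304.29085338   0.        ]
 [372.88461007 291.64314993   0.        ]] [[782.41082513 208.17624207   0.        ]] [[775.20845872 191.90033478  70.        ]]
```

View pics/c.png

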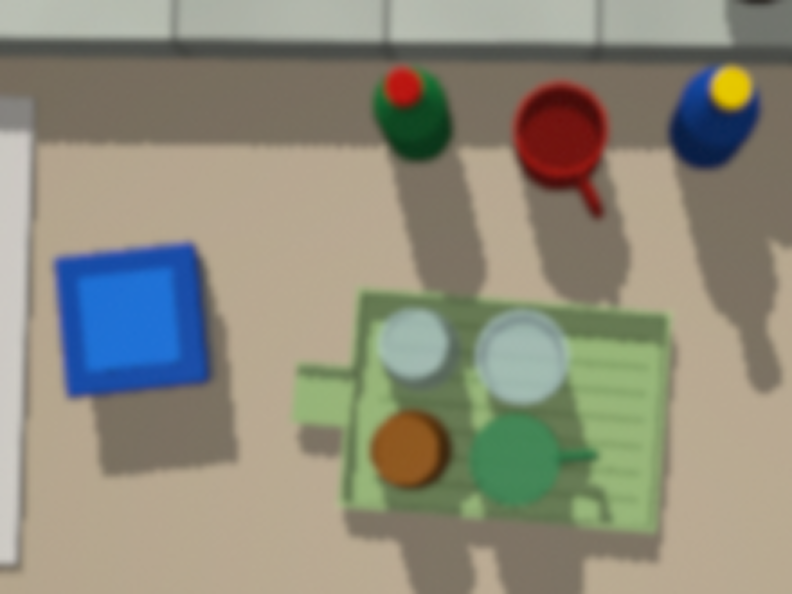

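```bash
python3 -m inch '{"gripper":[0.2,0.2,0.2,0.2,0.2,0.2,0.2,0.2],"linear":[[0.74,0.51,0],[0.74,0.51,0],[0.74,0.51,0],[0.74,0.51,0],[0.74,0.51,0],[0.74,0.51,0],[0.74,0.51,0],[0.74,0.51,0]],"turn":[-0.037,-0.0741,-0.0741,-0.0741,-0.0741,-0.0741,-0.0741,-0.0741]}'
python3 - <<'E'
from h import *
s=env.read_state();K,r,t=cam("wrist");R=cv2.Rodrigues(r)[0]
from scipy.spatial.transform import Rotation as Ro
T=Ro.from_quat(s['eef_rot']).as_matrix();print(T.round(3),s['ee_pos'],T.T@(-R.T@t-s['ee_pos']),s['opening'])
E
```

```text
t: 2.05
ee_pos: [370.0, 265.0, 231.6]
eef_rot: [1.0, -0.002, 0.0, 0.0]
force: [-0.8, 0.6, 0.9]
opening: 68.2
grasp_force: 0.0
[[ 1.    -0.004  0.001]
 [-0.004 -1.    -0.   ]
 [ 0.001  0.    -1.   ]] [370.00397037 265.03933542 231.6056725 ] [ 7.98134078e+01 -7.75234905e-02 -1.43519908e+02] 68.16976173475548
```

```bash
python3 -m inch '{"gripper":[0.2,0.2,0.2,0.2],"linear":[[0.1,0.08,0],[0.19,0.17,0],[0.19,0.17,0],[0.19,0.17,0]],"turn":[0,0,0,0]}'
python3 - <<'E'
from h import *
C=cam("wrist");im=env.snapshot("wrist");cv2.imwrite("pics/w1.png",im[...,::-1])
hsv=cv2.cvtColor(im,cv2.COLOR_RGB2HSV)
lid=((hsv[...,0]>100)&(hsv[...,0]<125)&(hsv[...,1]>150)).astype(np.uint8)
c=max(cv2.findContours(lid,0,2)[0],key=cv2.contourArea)[:,0].astype(float)
for z in (55,62,70):
  r=cv2.minAreaRect(ray("wrist",c,z,C)[:,:2].astype(np.float32));print(z,r)
E
```

```text
t: 2.45
ee_pos: [444.3, 199.7, 231.0]
eef_rot: [1.0, -0.001, -0.0, 0.0]
force: [-0.4, 1.0, 0.1]
opening: 68.3
grasp_force: 0.0
55 ((556.5471801757812, 200.4973602294922), (115.4146728515625, 115.38522338867188), 7.288669109344482)
62 ((555.837890625, 200.47738647460938), (112.88555145263672, 112.85670471191406), 7.288663864135742)
70 ((555.02734375, 200.45460510253906), (109.99506378173828, 109.96699523925781), 7.28867769241333)
```

View pics/w1.png

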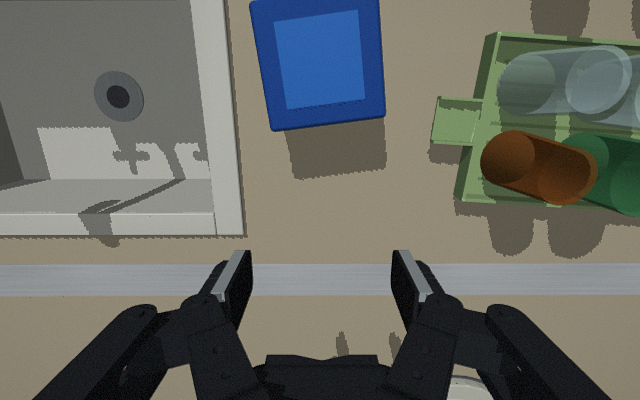

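```bash
python3 -m inch '{"gripper":[0.2,0.2,0.2,0.2,0.2,0.2,0.2],"linear":[[0,0,0.12],[0,0,0.24],[0,0,0.36],[0,0,0.46],[0,0,0.515],[0.03,0,0.515],[0.05,0,0.515]],"turn":[0,0,0,0,0,0,0]}'
python3 - <<'E'
from h import *
# sink rim edge & others from the w1 picture geometry (TCP at 444.3,199.7,231)
K,r,t=cam("wrist");R=cv2.Rodrigues(r)[0];s=env.read_state()
d=np.array([444.3,199.7,231.0])-s['ee_pos'];C=(K,r,t-R@d)
im=cv2.imread("pics/w1.png",0).astype(int)
for row in (20,80,140,200,230):
    g=np.abs(np.diff(im[row,200:260]));k=200+np.argsort(g)[-2:]+.5;print(row,k,[ray("wrist",[[u,row]],z,C)[0].round(1)[:2] for u in k for z in (0,8)])
print(s['ee_pos'],s['force'],ray("wrist",[[237,236]],0,C))
E
```

```text
t: 3.2
ee_pos: [465.1, 201.9, 26.4]
eef_rot: [1.0, 0.001, 0.001, -0.0]
force: [-0.3, 0.5, 1.8]
opening: 68.5
grasp_force: 0.0
20 [224.5 250.5] [array([603.4, 303.7]), array([601.7, 301.5]), array([603.5, 276. ]), array([601.8, 274.4])]
80 [229.5 234.5] [array([543.4, 303.6]), array([543. , 301.4]), array([543.4, 298. ]), array([543. , 295.9])]
140 [235.5 239.5] [array([476.5, 302.2]), array([477.5, 300. ]), array([476.5, 297.5]), array([477.5, 295.4])]
200 [244.5 240.5] [array([401.3, 296.9]), array([403.9, 294.8]), array([401.3, 302. ]), array([403.9, 299.8])]
230 [242.5 216.5] [array([360. , 302.5]), array([363.5, 300.3]), array([359.9, 336.4]), array([363.4, 333.5])]
[465.07564116 201.87193956  26.41654695] [-0.31901531  0.47014486  1.79994626] [[351.4599183  310.32450897   0.        ]]
```

```bash
python3 -m inch '{"gripper":[0.2,0.2,0.2,0.2,0.2,0.2,0.2,0.2],"linear":[[0.01,0,0],[0.025,0,0],[0.045,0,0],[0.065,0,0],[0.085,0,0],[0.105,0,0],[0.125,0,0],[0.145,0,0]],"turn":[0,0,0,0,0,0,0,0]}';python3 -m inch '{"gripper":[0.2,0.2,0.2,0.2,0.2,0.2,0.2,0.2],"linear":[[0.02,0,0],[0.04,0,0],[0.06,0,0],[0.08,0,0],[0.1,0,0],[0.12,0,0],[0.14,0,0],[0.16,0,0]],"turn":[0,0,0,0,0,0,0,0]}'
python3 - <<'E'
from h import *
C=cam("wrist");im=env.snapshot("wrist");cv2.imwrite("pics/w2.png",im[...,::-1]);print(env.read_state()['ee_pos'])
hsv=cv2.cvtColor(im,cv2.COLOR_RGB2HSV)
lid=((hsv[...,0]>100)&(hsv[...,0]<125)&(hsv[...,1]>150)).astype(np.uint8)
c=max(cv2.findContours(lid,0,2)[0],key=cv2.contourArea)[:,0].astype(float)
print(cv2.minAreaRect(ray("wrist",c,62,C)[:,:2].astype(np.float32)))
E
```

```text
t: 4.0
ee_pos: [522.1, 200.0, 25.2]
eef_rot: [1.0, -0.0, -0.0, 0.0]
force: [-3.4, -0.7, 2.9]
opening: 68.5
grasp_force: 2.0
t: 4.8
ee_pos: [586.5, 200.4, 25.2]
eef_rot: [1.0, 0.0, 0.0, 0.0]
force: [-2.3, 0.2, 1.7]
opening: 68.1
grasp_force: 1.3
[587.86669982 200.40519537  25.2362652 ]
((647.1004638671875, 193.43443298339844), (94.18621063232422, 111.99555206298828), 0.04241456091403961)
```

View pics/w2.png

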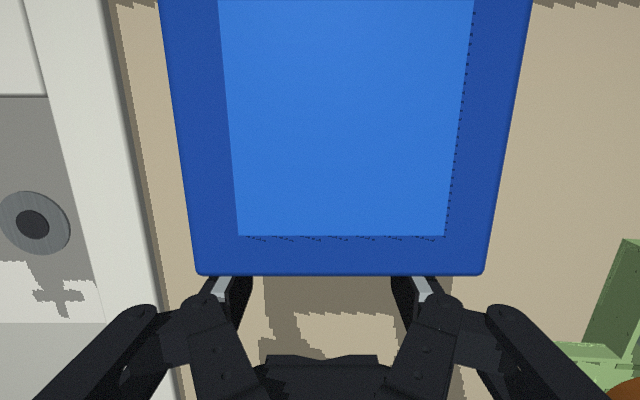

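Box squared (near edge at row 275, level), both fingers touching.

```bash
python3 -m inch '{"gripper":[0.2,0.2,0.2,0.2,0.2,0.2,0.2,0.2],"linear":[[0.01,0,0],[0.025,0,0],[0.045,0,0],[0.065,0,0],[0.085,0,0],[0.105,0,0],[0.12,0,0],[0.13,0,0]],"turn":[0,0,0,0,0,0,0,0]}';python3 -m inch '{"gripper":[0.2,0.2,0.2,0.2],"linear":[[0.005,0,0],[0.01,0,0],[0.015,0,0],[0.02,0,0]],"turn":[0,0,0,0]}'
```

```text
t: 5.65
ee_pos: [638.4, 200.3, 25.2]
eef_rot: [1.0, -0.0, -0.0, 0.0]
force: [-2.8, 0.0, 0.6]
opening: 68.1
grasp_force: 1.3
t: 6.05
ee_pos: [645.8, 200.4, 25.2]
eef_rot: [1.0, 0.0, -0.0, 0.0]
force: [-2.3, 0.3, 0.0]
opening: 68.3
grasp_force: 0.9
```

```bash
python3 -m inch '{"gripper":[0.2,0.2,0.2,0.2],"linear":[[0.005,0,0],[0.01,0,0],[0.015,0,0],[0.015,0,0]],"turn":[0,0,0,0]}'
```

```text
t: 6.45
ee_pos: [652.3, 200.4, 25.3]
eef_rot: [1.0, -0.0, 0.0, -0.0]
force: [-1.3, 0.0, -0.4]
opening: 68.4
grasp_force: 0.3
```

```bash
python3 -m inch '{"gripper":[0.2,0.2],"linear":[[0.005,0,0],[0.0075,0,0]],"turn":[0,0]}';python3 -m inch '{"gripper":[0.2,0.2],"linear":[[0.005,0,0],[0.005,0,0]],"turn":[0,0]}'
```

```text
t: 6.65
ee_pos: [654.9, 200.4, 25.3]
eef_rot: [1.0, 0.0, -0.0, 0.0]
force: [-1.2, 0.1, -0.6]
opening: 68.2
grasp_force: 1.0
t: 6.85
ee_pos: [654.9, 200.3, 25.3]
eef_rot: [1.0, -0.0, -0.002, 0.0]
force: [-8.0, 0.5, 4.4]
opening: 68.4
grasp_force: 4.5
```

```bash
python3 -m inch '{"gripper":[0.2,0.2,0.2,0.2],"linear":[[0.003,0,0],[0.003,0,0],[0.003,0,0],[0.003,0,0]],"turn":[0,0,0,0]}'; python3 -m inch '{"gripper":[0.2,0.2,0.2,0.2,0.2],"linear":[[-0.01,0,0],[-0.03,0,0],[-0.08,0,0],[-0.14,0,0],[-0.14,0,-0.05]],"turn":[0,0,0,0,0]}';  python3 - <<'E'
from h import *
im=env.snapshot("top");cv2.imwrite("pics/t2.png",cv2.resize(im[110:285,170:390],None,fx=3.4,fy=3.4,interpolation=cv2.INTER_CUBIC)[...,::-1])
E
```

```text
t: 7.25
ee_pos: [654.9, 200.3, 25.3]
eef_rot: [1.0, 0.0, -0.003, 0.0]
force: [-13.9, 0.9, 6.7]
opening: 68.0
grasp_force: 6.5
t: 7.75
ee_pos: [597.3, 199.2, 42.5]
eef_rot: [1.0, 0.0, -0.004, 0.001]
force: [-0.1, -0.1, -0.1]
opening: 68.4
grasp_force: 0.0
```

View pics/t2.png

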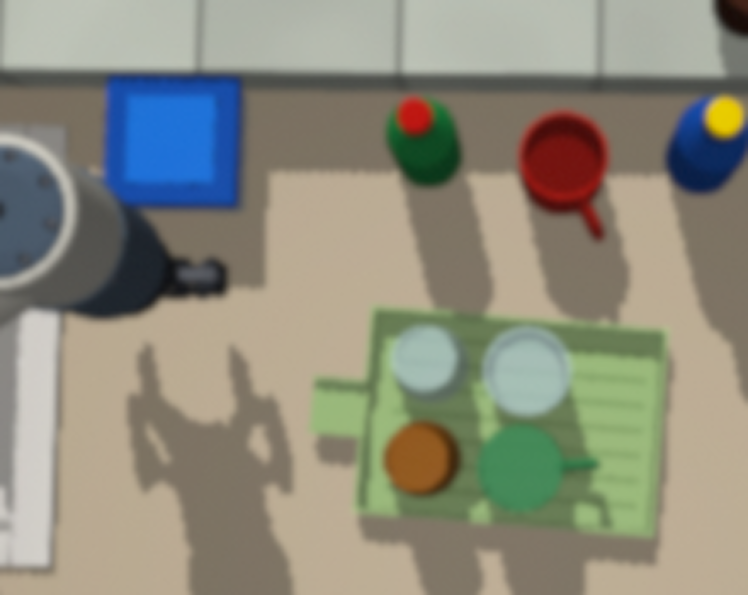

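```bash
python3 -m inch '{"gripper":[0.2,0.2,0.2,0.2,0.2,0.2,0.2,0.2],"linear":[[-0.05,0,-0.1],[-0.1,0,-0.2],[-0.15,0,-0.3],[-0.2,0,-0.4],[-0.3,0.08,-0.45],[-0.3,0.2,-0.45],[-0.3,0.32,-0.45],[-0.3,0.44,-0.45]],"turn":[0,0,0,0,0,0,0,0]}'; python3 -m inch '{"gripper":[0.2,0.2,0.2,0.2,0.2,0.2,0.2,0.2],"linear":[[0,0.12,0],[0,0.24,0],[0,0.36,0],[0,0.48,0],[0,0.6,0],[0,0.72,0],[0,0.75,0],[0,0.75,0]],"turn":[0.047,0.094,0.14,0.18,0.23,0.28,0.32,0.37]}'
```

```text
t: 8.6
ee_pos: [482.1, 23.0, 226.4]
eef_rot: [1.0, 0.001, 0.002, -0.0]
force: [2.0, -1.1, 0.5]
opening: 68.0
grasp_force: 0.0
t: 9.4
ee_pos: [481.9, -278.4, 225.1]
eef_rot: [0.835, -0.55, 0.001, 0.0]
force: [-0.4, 1.2, 0.2]
opening: 68.5
grasp_force: 0.0
```

```bash
python3 -m inch '{"gripper":[0.3,0.3,0.3,0.3],"linear":[[0,0,0],[0,0,0],[0,0,0],[0,0,0]],"turn":[0.047,0.094,0.13,0.13]}'
python3 - <<'E'
from h import *
C=cam("wrist");im=env.snapshot("wrist");cv2.imwrite("pics/w3.png",im[...,::-1])
s=env.read_state();print(s['ee_pos'],s['eef_rot'].round(4),s['opening'])
E
```

```text
t: 9.8
ee_pos: [482.3, -276.0, 225.7]
eef_rot: [0.709, -0.705, 0.001, -0.0]
force: [-0.7, 0.2, -0.1]
opening: 59.8
grasp_force: 0.0
[ 482.26562102 -275.88660722  225.61516192] [ 7.104e-01 -7.038e-01  7.000e-04 -2.000e-04] 59.62540667800954
```

View pics/w3.png

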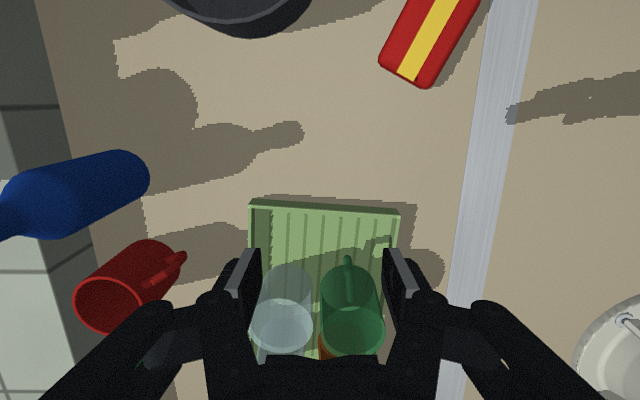

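Tray's plain end edge runs (249,199)–(400,213) between the fingers' columns; clear worktop behind it.

Run:
```python
from h import *
print(ray("wrist",[[249,199],[400,213]],25).round(1))
```

```text
[[ 567.5 -241.9   25. ]
 [ 390.6 -226.4   25. ]]
```

```bash
python3 -m inch '{"gripper":[0.3,0.3,0.3,0.3,0.3,0.3,0.3,0.3],"linear":[[0,0,0.12],[0,0,0.24],[0,0,0.36],[0,0,0.45],[0,0,0.51],[0,0,0.54],[0,0,0.555],[0,0,0.555]],"turn":[0,0,0,0,0,0,0,0]}'
```

```text
t: 10.65
ee_pos: [482.5, -275.8, 3.6]
eef_rot: [0.71, -0.704, 0.0, -0.0]
force: [0.7, 0.2, 0.6]
opening: 59.7
grasp_force: 0.0
```

```bash
python3 -m inch '{"gripper":[0.3,0.3,0.3,0.3,0.3,0.3,0.3,0.3],"linear":[[-0.015,0,0],[-0.03,0,0],[-0.045,0,0],[-0.055,0,0],[-0.065,0,0],[-0.075,0,0],[-0.085,0,0],[-0.095,0,0]],"turn":[0.003,0.003,0.003,0.003,0.003,0.003,0.003,0.003]}'; python3 -m inch '{"gripper":[0.3,0.3,0.3,0.3,0.3,0.3,0.3,0.3],"linear":[[-0.01,0,0],[-0.02,0,0],[-0.03,0,0],[-0.04,0,0],[-0.052,0,0],[-0.064,0,0],[-0.076,0,0],[-0.088,0,0]],"turn":[0,0,0,0,0,0,0,0]}'
python3 - <<'E'
from h import *
im=env.snapshot("scene");cv2.imwrite("pics/s3.png",cv2.resize(im[100:300,190:440],None,fx=3,fy=3,interpolation=cv2.INTER_CUBIC)[...,::-1])
E
```

```text
t: 11.45
ee_pos: [482.0, -238.0, 3.4]
eef_rot: [-0.706, 0.708, -0.001, -0.0]
force: [0.1, -4.8, -0.4]
opening: 59.7
grasp_force: 2.3
t: 12.25
ee_pos: [481.9, -202.2, 3.4]
eef_rot: [-0.706, 0.708, -0.0, -0.0]
force: [0.9, -4.9, -1.8]
opening: 59.9
grasp_force: 2.5
```

View pics/s3.png

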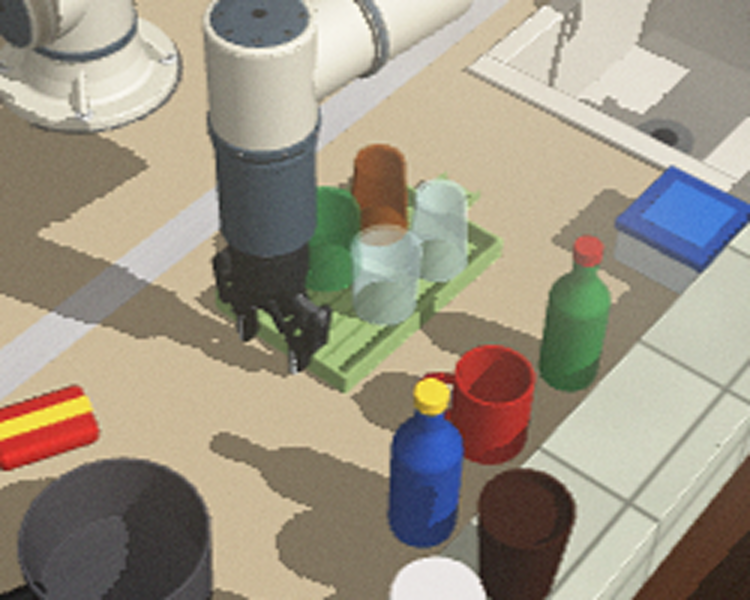

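The glasses stand and both fingers press the tray's end wall; I continue the push.

```bash
for i in 1; do :; done; python3 -m inch '{"gripper":[0.3,0.3,0.3,0.3,0.3,0.3,0.3,0.3],"linear":[[-0.01,0,0],[-0.023,0,0],[-0.038,0,0],[-0.053,0,0],[-0.068,0,0],[-0.083,0,0],[-0.098,0,0],[-0.113,0,0]],"turn":[0,0,0,0,0,0,0,0]}'; python3 -m inch '{"gripper":[0.3,0.3,0.3,0.3,0.3,0.3,0.3,0.3],"linear":[[-0.015,0,0],[-0.03,0,0],[-0.045,0,0],[-0.06,0,0],[-0.075,0,0],[-0.09,0,0],[-0.105,0,0],[-0.12,0,0]],"turn":[0,0,0,0,0,0,0,0]}'; python3 -m inch '{"gripper":[0.3,0.3,0.3,0.3,0.3,0.3,0.3,0.3],"linear":[[-0.015,0,0],[-0.03,0,0],[-0.045,0,0],[-0.06,0,0],[-0.075,0,0],[-0.09,0,0],[-0.105,0,0],[-0.115,0,0]],"turn":[0,0,0,0,0,0,0,0]}'
python3 - <<'E'
from h import *
im=env.snapshot("top");cv2.imwrite("pics/t4.png",cv2.resize(im[110:285,150:370],None,fx=3.4,fy=3.4,interpolation=cv2.INTER_CUBIC)[...,::-1]);print(env.read_state()['ee_pos'])
E
```

```text
t: 13.1
ee_pos: [481.6, -157.3, 3.4]
eef_rot: [-0.706, 0.708, 0.0, -0.0]
force: [0.4, -6.4, 0.1]
opening: 59.8
grasp_force: 2.8
t: 13.9
ee_pos: [481.5, -109.4, 3.4]
eef_rot: [-0.706, 0.708, 0.0, -0.001]
force: [0.4, -5.1, 0.9]
opening: 60.0
grasp_force: 3.0
t: 14.7
ee_pos: [481.4, -63.4, 3.3]
eef_rot: [-0.707, 0.708, 0.0, -0.001]
force: [0.9, -7.0, 1.3]
opening: 60.0
grasp_force: 3.2
[481.47168801 -62.91547661   3.32345191]
```

View pics/t4.png

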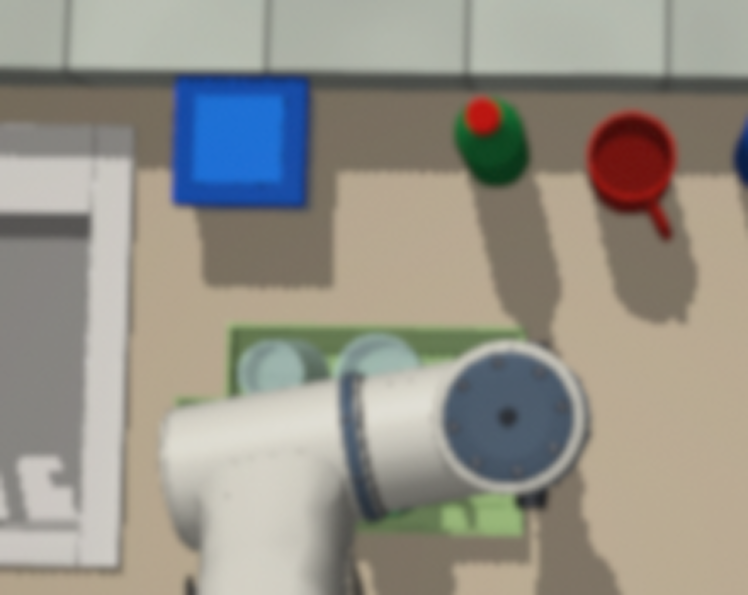

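Tray is square with its front about 90 mm from the rim (columns 228 vs 126 in the crop), and the box still sits flush.

```bash
python3 -m inch '{"gripper":[0.3,0.3,0.3,0.3,0.3,0.3,0.3,0.3],"linear":[[-0.01,0,0],[-0.023,0,0],[-0.038,0,0],[-0.053,0,0],[-0.068,0,0],[-0.083,0,0],[-0.098,0,0],[-0.113,0,0]],"turn":[0,0,0,0,0,0,0,0]}'; python3 -m inch '{"gripper":[0.3,0.3,0.3,0.3,0.3,0.3,0.3,0.3],"linear":[[-0.013,0,0],[-0.025,0,0],[-0.035,0,0],[-0.045,0,0],[-0.053,0,0],[-0.06,0,0],[-0.067,0,0],[-0.073,0,0]],"turn":[0,0,0,0,0,0,0,0]}'; python3 -m inch '{"gripper":[0.3,0.3,0.3],"linear":[[-0.005,0,0],[-0.01,0,0],[-0.015,0,0]],"turn":[0,0,0]}'
```

```text
t: 15.55
ee_pos: [481.4, -18.6, 3.3]
eef_rot: [-0.706, 0.708, 0.0, -0.001]
force: [0.8, -7.6, 1.4]
opening: 60.1
grasp_force: 3.5
t: 16.35
ee_pos: [481.4, 10.3, 3.3]
eef_rot: [-0.706, 0.708, 0.0, -0.001]
force: [-0.5, -7.1, 3.4]
opening: 59.6
grasp_force: 3.6
t: 16.65
ee_pos: [481.4, 16.2, 3.3]
eef_rot: [-0.706, 0.708, 0.0, -0.001]
force: [0.3, -7.5, 2.4]
opening: 59.5
grasp_force: 3.7
```

```bash
python3 -m inch '{"gripper":[0.3,0.3,0.3,0.3],"linear":[[-0.005,0,0],[-0.01,0,0],[-0.015,0,0],[-0.015,0,0]],"turn":[0,0,0,0]}'; python3 -m inch '{"gripper":[0.3,0.3],"linear":[[-0.004,0,0],[-0.006,0,0]],"turn":[0,0]}'
```

```text
t: 17.05
ee_pos: [481.4, 22.5, 3.3]
eef_rot: [-0.706, 0.708, 0.0, -0.001]
force: [-0.4, -5.4, 3.0]
opening: 60.1
grasp_force: 3.0
t: 17.25
ee_pos: [481.4, 24.6, 3.3]
eef_rot: [-0.706, 0.708, 0.0, -0.001]
force: [0.1, -7.2, 3.1]
opening: 59.9
grasp_force: 3.7
```

```bash
python3 -m inch '{"gripper":[0.3,0.3],"linear":[[-0.005,0,0],[-0.006,0,0]],"turn":[0,0]}'; python3 -m inch '{"gripper":[0.3,0.3],"linear":[[-0.005,0,0],[-0.005,0,0]],"turn":[0,0]}'
```

```text
t: 17.45
ee_pos: [481.4, 27.0, 3.3]
eef_rot: [-0.706, 0.708, 0.0, -0.001]
force: [0.0, -7.2, 2.8]
opening: 59.9
grasp_force: 3.7
t: 17.65
ee_pos: [481.4, 29.0, 3.3]
eef_rot: [-0.706, 0.708, 0.0, -0.001]
force: [0.5, -7.4, 3.8]
opening: 59.9
grasp_force: 3.7
```

```bash
python3 -m inch '{"gripper":[0.3,0.3],"linear":[[-0.005,0,0],[-0.005,0,0]],"turn":[0,0]}'; python3 -m inch '{"gripper":[0.3,0.3],"linear":[[-0.005,0,0],[-0.005,0,0]],"turn":[0,0]}'
```

```text
t: 17.85
ee_pos: [481.4, 29.0, 3.3]
eef_rot: [-0.707, 0.708, -0.001, -0.003]
force: [2.3, -15.9, 1.5]
opening: 59.7
grasp_force: 8.3
t: 18.05
ee_pos: [481.5, 29.2, 3.4]
eef_rot: [-0.707, 0.707, -0.002, -0.004]
force: [5.8, -24.9, -0.2]
opening: 59.7
grasp_force: 12.9
```

Rim contact at y=29. Hold, then retreat and check.

```bash
python3 -m inch '{"gripper":[0.3,0.3,0.3,0.3,0.3,0.3,0.3,0.3],"linear":[[0,0,0],[0,0,0],[0,0,0],[0.01,0,0],[0.02,0,0],[0.05,0,0],[0.12,0,0],[0.2,0,0]],"turn":[0,0,0,0,0,0,0,0]}'; python3 -m inch '{"gripper":[0.3,0.3,0.3,0.3,0.3,0.3,0.3,0.3],"linear":[[0.05,0,-0.08],[0.15,0,-0.18],[0.25,0,-0.28],[0.35,0,-0.38],[0.45,0,-0.45],[0.5,0,-0.5],[0.5,0,-0.5],[0.5,0,-0.5]],"turn":[0,0,0,0,0,0,0,0]}'
python3 - <<'E'
from h import *
im=env.snapshot("top");cv2.imwrite("pics/t5.png",cv2.resize(im[110:285,150:370],None,fx=3.4,fy=3.4,interpolation=cv2.INTER_CUBIC)[...,::-1])
for t in env.regions_of("tray","top")[:2]:
    c=max(cv2.findContours(t['mask'].astype(np.uint8),0,2)[0],key=cv2.contourArea)[:,0].astype(float)
    print(t['conf'],cv2.minAreaRect(ray("top",c,25)[:,:2].astype(np.float32)))
im=env.snapshot("scene");cv2.imwrite("pics/s5.png",cv2.resize(im[80:280,240:490],None,fx=3,fy=3,interpolation=cv2.INTER_CUBIC)[...,::-1])
E
```

```text
t: 18.85
ee_pos: [482.2, -46.2, 3.3]
eef_rot: [-0.707, 0.707, 0.0, 0.0]
force: [-0.1, -0.3, -0.7]
opening: 59.6
grasp_force: 0.0
t: 19.65
ee_pos: [481.6, -246.5, 203.4]
eef_rot: [-0.706, 0.709, -0.0, 0.001]
force: [-0.6, -0.1, -0.7]
opening: 60.0
grasp_force: 0.0
0.97 ((478.28448486328125, 190.57437133789062), (176.28599548339844, 301.89898681640625), 0.6614084839820862)
0.6 ((521.0225830078125, 166.71009826660156), (74.03861236572266, 85.7096176147461), 1.4474962949752808)
```

View pics/t5.png

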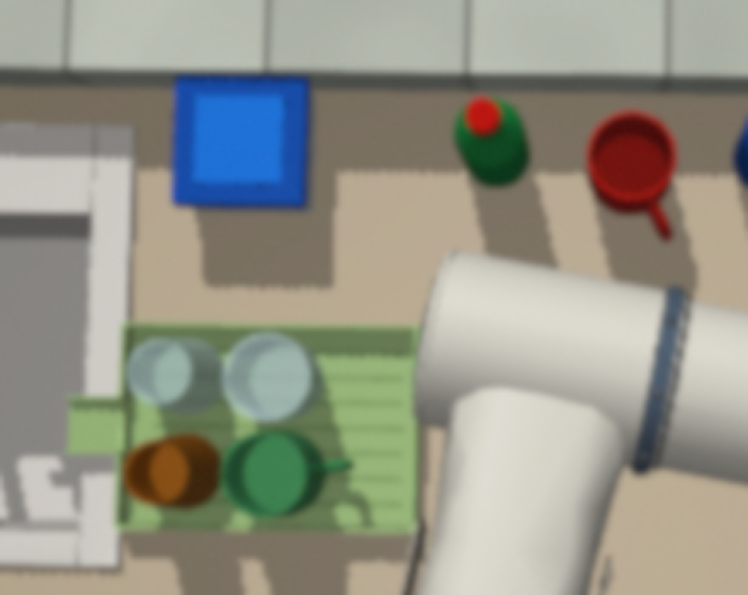

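View pics/s5.png

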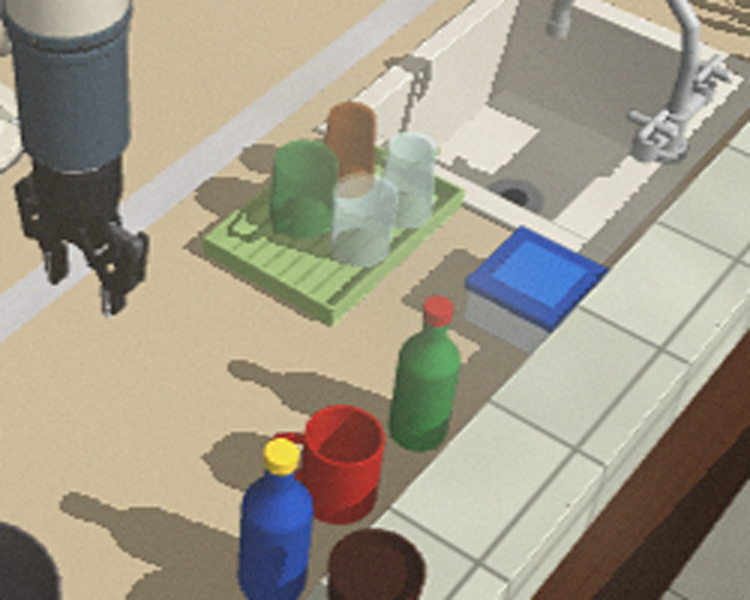

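The tray sits flush and square (yaw 0.01 rad) with its spout over the bowl at crop (95,425). The box is flush with the upstand, the glasses stand, and the arm is clear.

```bash
python3 -c "
from station import env
print(env.sign_off())"
```

```text
the job is handed in; nothing more can be done
None
```

The job is handed in: the box is flush against the upstand, the tray is flush against the sink rim with its spout over the bowl, the glasses are standing and the robot is clear; no verdict was returned.

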